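# Balance the centrifuge rotor

## Task

The six tubes in the centrifuge rotor have been put in without regard to weight; only tubes with caps of the same colour weigh the same. Rearrange them so that the two tubes of each colour sit in opposite wells (the empty tube block is there for setting a tube aside on the way), and finish with all six fully down and upright in the rotor's six wells. Do not tip a tube over, and leave the amber bottle where it stands.

Things in the scene. Friction and masses are not known exactly. Their poses are not given: they have to be found in the camera images.
- red_sample: Capped upright tube, 85 mm tall: off-white body 27 mm across, ribbed red cap 30 mm across (top 20 mm), plain on top: sample. Weighs the same as the other red-capped tube (40 to 60 g). Flat foot 23 mm across, chamfered. Origin: centre of the underside, z up to the cap. In a well its top 40 mm stand out; grip it across the cap. Fits any well.
- red_balance: Capped upright tube, 85 mm tall: off-white body 27 mm across, ribbed red cap 30 mm across (top 20 mm), white 18 mm disc on the cap: counterbalance. Weighs the same as the other red-capped tube (40 to 60 g). Flat foot 23 mm across, chamfered. Origin: centre of the underside, z up to the cap. In a well its top 40 mm stand out; grip it across the cap. Fits any well.
- blue_sample: Capped upright tube, 85 mm tall: off-white body 27 mm across, ribbed blue cap 30 mm across (top 20 mm), plain on top: sample. Weighs the same as the other blue-capped tube (40 to 60 g). Flat foot 23 mm across, chamfered. Origin: centre of the underside, z up to the cap. In a well its top 40 mm stand out; grip it across the cap. Fits any well.
- blue_balance: Capped upright tube, 85 mm tall: off-white body 27 mm across, ribbed blue cap 30 mm across (top 20 mm), white 18 mm disc on the cap: counterbalance. Weighs the same as the other blue-capped tube (40 to 60 g). Flat foot 23 mm across, chamfered. Origin: centre of the underside, z up to the cap. In a well its top 40 mm stand out; grip it across the cap. Fits any well.
- yellow_sample: Capped upright tube, 85 mm tall: off-white body 27 mm across, ribbed yellow cap 30 mm across (top 20 mm), plain on top: sample. Weighs the same as the other yellow-capped tube (40 to 60 g). Flat foot 23 mm across, chamfered. Origin: centre of the underside, z up to the cap. In a well its top 40 mm stand out; grip it across the cap. Fits any well.
- yellow_balance: Capped upright tube, 85 mm tall: off-white body 27 mm across, ribbed yellow cap 30 mm across (top 20 mm), white 18 mm disc on the cap: counterbalance. Weighs the same as the other yellow-capped tube (40 to 60 g). Flat foot 23 mm across, chamfered. Origin: centre of the underside, z up to the cap. In a well its top 40 mm stand out; grip it across the cap. Fits any well.
- rotor: Round grey metal rotor, 189 mm across, fixed. Origin on its axis at worktop level, z up. Flat top at 67 mm, central stud 18 mm thick to 80 mm. Six upright wells, full at the start, axes 62 mm from the rotor's axis at 0, 60, 120, 180, 240, 300 deg from its x axis. Conical mouth 45 mm across, narrowing over 28 mm to a 31 mm bore; flat floor at 22 mm height. 
- tube_block: White plastic tube block, 120 x 62 x 55 mm, fixed. Origin: centre of its underside, x along its length, z up. Two wells like the rotor's, empty at the start, 28 mm either side of the centre along x: mouth 45 mm across at the top, bore 31 mm, flat floor at 10 mm height. The place to set a tube aside.
- reagent_bottle: Amber bottle with a black screw cap, 60 mm across, 142 mm tall, standing loose behind the work. Origin: centre of its underside, z up. A bystander: leave it.
Mind the look-alikes: they are no part of the job. What is shaped like the blue_sample but black is not meant. What is shaped like the red_sample but turquoise is not meant.

How it is judged (in metres and radians):
At the end, for the whole second after the job is handed in: The two red-capped, the two blue-capped and the two yellow-capped tubes are each more than 114 mm apart (opposite wells are 124 mm apart), every tube is within 72 mm of the rotor's axis, its underside 16 to 27 mm above the worktop (the well floor is at 22 mm), leaning less than 0.15 rad and at rest (horizontal distance between red_sample and red_balance above 0.114 m and horizontal distance between blue_sample and blue_balance above 0.114 m and horizontal distance between yellow_sample and yellow_balance above 0.114 m and z of red_sample in the frame of rotor between 0.016 and 0.027 m and horizontal distance between each of red_sample, red_balance, blue_sample, blue_balance, yellow_sample, yellow_balance and rotor below 0.072 m and angle between each of red_sample, red_balance, blue_sample, blue_balance, yellow_sample, yellow_balance's own z axis and vertical below 0.15 rad and linear speed of each of red_sample, red_balance, blue_sample, blue_balance, yellow_sample, yellow_balance below 0.02 m/s and z of red_balance in the frame of rotor between 0.016 and 0.027 m and z of blue_sample in the frame of rotor between 0.016 and 0.027 m and z of blue_balance in the frame of rotor between 0.016 and 0.027 m and z of yellow_sample in the frame of rotor between 0.016 and 0.027 m and z of yellow_balance in the frame of rotor between 0.016 and 0.027 m); the robot touches nothing.
It fails at once if a tube is tipped over (leans more than 0.8 rad) (angle between any of red_sample, red_balance, blue_sample, blue_balance, yellow_sample, yellow_balance's own z axis and vertical above 0.8 rad).
It fails at once if the amber bottle is moved by more than 25 mm (distance of reagent_bottle from where it was at the start of the episode above 0.025 m).
It also fails if it takes over 106 s, if anything falls off the work surface, if the arm or the gripper's body presses on something with over 40 N, if the wrist force passes 120 N, or if a joint passes its speed limit or range.

## Robot

A 6-joint arm with a two-finger parallel gripper is mounted at the origin on a cart in front of the work surface, level with it; the furniture and walls round the work are solid. World frame = base frame: x ahead of the robot, y to its left, z up, the work surface at z = 0. Lengths are in mm, angles in rad, forces in N, time in s.
With the tool pointing down it reaches from about 350 to 875 mm from the base axis. Payload 4.2 kg.
Tool frame: the origin (TCP) lies midway between the tips of the shut fingers; the grasp point (between the pads) lies 19 mm behind it (arm.tcp_to_grasp is the distance from the TCP to the grasp point, in mm); z points along the fingers, y is the line along which they close (so a half turn about z gives the same grasp; the last joint's range is limited). The gripper opens to 85 mm and grips with 20 to 120 N. Pads are 22 mm wide; open, the fingers measure 114 mm over their backs; the gripper's body (76 mm by 85 mm) begins 54 mm behind the grasp point. The pads swing forward as they close: fully open they stand 13 mm farther back than shut.
Start: joints at [-0.967, 0.385, 0.008, 0, -1.194, -0.259], TCP at [211.27, -588.187, 231.312] pointing down, gripper open.
Joint ranges: [-3.14, 3.14], [-1.21, 2.06], [-1.07, 1.41], [-3.16, 2.05], [-2.99, -0.16], [-3.1, 3.1]. Speed limits (rad/s): [2.79, 2.79, 3.14, 3.14, 3.14, 3.14].

## Interface

Orientations are given as a unit quaternion [x, y, z, w].
In Python, from bench import arm gives the robot as it stands.
- The arm moves only by the tool arm_command, never from a script. Its argument "rows" is a list of rows, each a list of 2 entries, a list of its own where there are three numbers: the shift along the tool's x, y, z as a fraction of full scale, then the turn, a rotation vector about the tool's x, y, z as a fraction of full scale. In form: [[[x, y, z], [wx, wy, wz]], ...]. A call has 1 to 5 rows; each row is the pose to reach, as a shift and turn from the pose commanded when the call began, along the tool's axes at that moment, turning the shorter way round; what a row does not reach only later rows make up. Full scale, the value 1, is 0.25 m for a shift and 180 degrees for a turn. A row lasts 1/10 s, in which the tool goes at most 50 mm and 8.59 degrees, less where a joint would pass 70% of its speed; a pose out of reach is approached as far as the arm can. A call with a number of a shift or a turn outside -1 to 1 is refused whole. A call with a gripper value outside its range is refused whole. "grip" is the opening, from 0 (shut) to 1 (fully open), set as the call begins (left out, the last holds). The fingers move at their own pace and stop on an object; the grip force is fixed at half the most. Time passes only in rows, so rows that repeat a pose let the fingers close. It gives the time, the measured TCP pose, the force, the opening and the grip force at its end, in the units of the state.
- arm.read_state(): the state, without advancing time (a new reading comes with each control period).
- arm.get_image(name): name is "scene" or "top" or "wrist"; returns (picture, depth): 480x640x3 uint8, blue, green, red; 480x640 float32, mm along the optical axis (not along the pixel's ray), 0 where there is no reading.
- arm.camera_info(name): a dict with "fx", "fy", "cx", "cy" (pixels), "extrinsics" (4x4, takes a point from camera to world coordinates). Camera axes: x right, y down, z forward; pixel columns grow to the right and rows downward; lengths in mm; the calibration is good to about 2 mm. The wrist camera is an equidistant fisheye: a pixel r from the principal point sees the ray r / f radians off the axis. A picture is of the moment at which its call begins: read the wrist's pose just before it. camera_info takes no time and is no camera call; for the wrist camera it gives the pose at the moment of the call.
- arm.job_done(): hands the job in; it is judged then, once.
Trained networks look in the newest picture that a camera, given by its name, has taken for a name from the list of things; names that differ only in an ending like _2 or _b are one class to them, and where a whole thing is asked for, a point or a joint stands for the part that bears it (a point fixed in the world has none). Each returns a list of dicts, best first, with "score" (0 to 1); they miss things now and then, are a little off and sometimes report something else, mostly with a low value. They report only what shows in the picture. A call takes as long as a camera call. They do not tell look-alikes from the thing itself.
- arm.spot_in(camera, query): "position" ([column, row] in pixels, amid what is visible of it).
The state is a dict: "clock": time; "joints": joint angles; "joint_vel": joint speeds; "joint_efforts": joint torques, N m; "position": TCP position; "ee_rot": TCP orientation; "contact_force": force on the tool from outside, world axes, zero at the start; "wrist_torque": the same for the moment, N m; "gripper_width": finger opening in mm; "grasp_force": force on a finger pad.
Only numpy, scipy, OpenCV 4.12 (cv2) and the standard library are available. Lean on these libraries where they do the work, as an engineer would, in place of code of your own. Each camera call takes 0.05 s, during which the arm holds its last target. There are 200 camera calls.

## Working session

There is one attempt and no reset: what is moved stays moved. The work goes in short steps, Python scripts to look and compute and a tool call to move; the robot and the scene stay as the last step left them, time stands still between calls to the robot, and variables do not carry over. Pictures are saved under pics/ and viewed, at most 14 in all, crops included, and the job is handed in when it is done.

Besides the shell and the picture viewer there is one more tool, called after ">>>" as name(argument=value, ...) on one line, values as JSON. arm_command: Moves the arm, as the interface text tells. Shift numbers are shares of 0.25 m and turn numbers shares of 180 degrees, none past 1 either way. Its arguments: {"type":"object","properties":{"rows":{"type":"array","items":{"type":"array"}},"grip":{"type":"number"}},"required":["rows"]}

```bash
mkdir -p pics; python3 - <<'E'
from bench import arm
import cv2
s=arm.read_state();print(s)
for n in("scene","top"):
    p,d=arm.get_image(n);cv2.imwrite(f"pics/{n}0.png",p)
    i=arm.camera_info(n);print(n,i)
E
```

```text
{'clock': 0.0, 'joints': array([-9.67409987e-01,  3.85566387e-01,  6.60685059e-03, -5.03990380e-04,
       -1.19396341e+00, -2.58585311e-01]), 'joint_vel': array([3.45611049e-04, 2.11690126e-03, 3.44221086e-05, 4.74724032e-04,
       2.15512641e-04, 2.00900612e-04]), 'joint_efforts': array([ 9.40883037e-04, -3.92291164e+01,  1.88401204e+01,  4.18608829e+00,
       -4.60789364e-03,  1.29660225e-05]), 'position': array([ 211.06999978, -587.66203883,  230.20746325]), 'ee_rot': array([-1.71456068e-01,  9.85191165e-01,  1.06391975e-03, -2.31417175e-04]), 'contact_force': array([ 0.52070688,  0.18806368, -0.28253179]), 'wrist_torque': array([-0.01855029, -0.01494698, -0.04788455]), 'grasp_force': 0.0, 'gripper_width': 85.51100668520776}
scene {'fx': 452.3504141530046, 'fy': 452.3504141530046, 'cx': 329.634364783358, 'cy': 238.77097199244304, 'extrinsics': array([[ 8.42291568e-01, -3.24013927e-01,  4.30766629e-01,
         1.11987118e+02],
       [-5.39021375e-01, -5.04928786e-01,  6.74168286e-01,
        -8.88616342e+02],
       [-9.33443013e-04, -8.00038684e-01, -5.99947692e-01,
         6.02020781e+02],
       [ 0.00000000e+00,  0.00000000e+00,  0.00000000e+00,
         1.00000000e+00]])}
top {'fx': 541.6331531399801, 'fy': 541.6331531399801, 'cx': 319.32639605580795, 'cy': 244.28591473706445, 'extrinsics': array([[-1.23920018e-02, -9.95262784e-01,  9.64283621e-02,
         3.69256960e+02],
       [-9.99923092e-01,  1.23823018e-02, -6.99012236e-04,
        -2.53377789e+02],
       [-4.98304217e-04, -9.64296082e-02, -9.95339682e-01,
         1.23220741e+03],
       [ 0.00000000e+00,  0.00000000e+00,  0.00000000e+00,
         1.00000000e+00]])}
```

```bash
ls -la
```

```text
total 12
drwxr-xr-x  3 agent agent 4096 Dec  2 22:43 .
drwxr-xr-x 23 root  root  4096 Dec  2 22:43 ..
drwxr-xr-x  2 agent agent 4096 Dec  2 22:43 pics
```

View pics/top0.png

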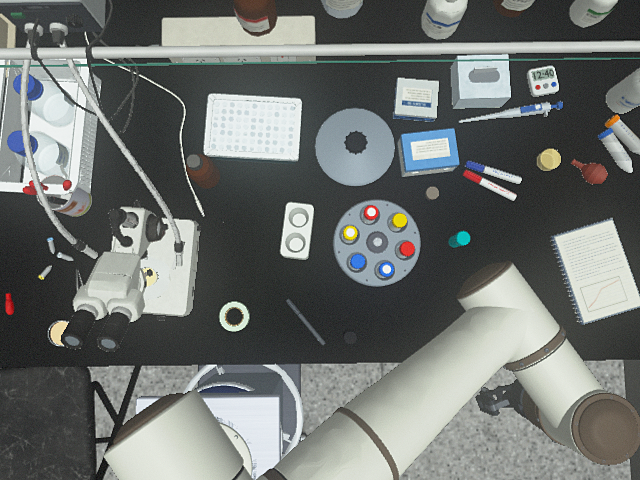

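View pics/scene0.png

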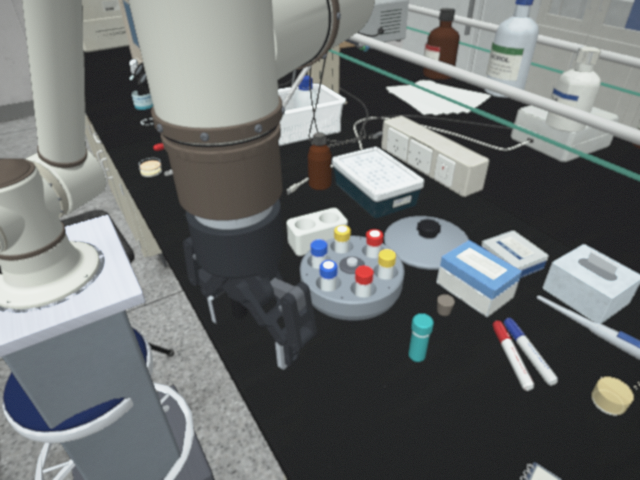

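The top view shows the rotor at about (377,243). Its caps are red with disc (371,213), yellow plain (400,220), red plain (406,248), blue with disc (386,270), blue plain (358,262) and yellow with disc (349,233). The tube block is at (296,231) and the amber bottle at (201,168). The look-alikes are the turquoise tube at (459,239) and a dark tube that may be at (350,338).

```bash
cat > h.py <<'E'
import numpy as np,cv2
from bench import arm
from scipy.optimize import least_squares
from scipy.spatial.transform import Rotation as R
def at_z(cam,uv,z):
    i=arm.camera_info(cam);E=i["extrinsics"]
    r=E[:3,:3]@np.array([(uv[0]-i["cx"])/i["fx"],(uv[1]-i["cy"])/i["fy"],1]);o=E[:3,3]
    return (o+r*(z-o[2])/r[2])
def to_px(cam,P):
    i=arm.camera_info(cam);E=i["extrinsics"];c=E[:3,:3].T@(np.asarray(P)-E[:3,3])
    return np.array([i["fx"]*c[0]/c[2]+i["cx"],i["fy"]*c[1]/c[2]+i["cy"]])
E
python3 - <<'E'
from h import *
names="red_sample red_balance blue_sample blue_balance yellow_sample yellow_balance rotor tube_block reagent_bottle".split()
p,d=arm.get_image("top")
for n in names:
    r=arm.spot_in("top",n); z=67 if n=="rotor" else 55 if n=="tube_block" else 142 if "bottle" in n else 107
    print(n,[(np.round(q["position"],1),round(q["score"],2),np.round(at_z("top",q["position"],z)[:2],1)) for q in r[:3]])
# colour blobs
hsv=cv2.cvtColor(p,cv2.COLOR_BGR2HSV)
roi=np.zeros(p.shape[:2],np.uint8);cv2.circle(roi,(377,243),48,255,-1)
P=[]
for k,lo,hi in(("red",172,8),("yel",22,34),("blue",100,122)):
    h=hsv[...,0];m=((h>=lo)&(h<=hi) if lo<hi else (h>=lo)|(h<=hi))&(hsv[...,1]>120)&(hsv[...,2]>60)&(roi>0)
    m=cv2.morphologyEx(m.astype(np.uint8),cv2.MORPH_CLOSE,np.ones((3,3)))
    for c in cv2.findContours(m,cv2.RETR_EXTERNAL,2)[0]:
        if cv2.contourArea(c)<60: continue
        (x,y),r=cv2.minEnclosingCircle(c); print(k,round(x,1),round(y,1),round(r,1),cv2.contourArea(c), np.round(at_z("top",(x,y),105)[:2],1),"depth",d[int(y),int(x)])
cv2.imwrite("pics/crop1.png",cv2.resize(p[180:360,260:480],None,fx=3.3,fy=3.3,interpolation=2))
E
```

```text
red_sample [(array([459.9, 239.1]), 0.77, array([ 485.5, -547.9])), (array([407., 253.]), 0.5, array([ 457.8, -436.6]))]
red_balance [(array([369.6, 213.5]), 0.59, array([ 541.9, -360.5]))]
blue_sample [(array([356.4, 262.7]), 0.64, array([ 438.8, -330.8])), (array([348.4, 334.6]), 0.52, array([ 291.2, -311.6]))]
blue_balance [(array([383.4, 271. ]), 0.52, array([ 420.9, -386.6]))]
yellow_sample [(array([399.3, 219.1]), 0.78, array([ 529.2, -422.5]))]
yellow_balance [(array([349.6, 234.9]), 0.53, array([ 497.2, -317.7]))]
rotor [(array([376.4, 244.3]), 0.96, array([ 480.6, -377.5]))]
tube_block [(array([299.8, 228.4]), 0.7, array([ 518.8, -211.9]))]
reagent_bottle [(array([203.1, 164.9]), 0.56, array([641.5, -17.7]))]
red 406.6 248.7 7.6 150.0 [ 467.  -436.3] depth 1133.0104
red 370.6 212.0 7.5 148.5 [ 545.2 -362.7] depth 1135.9233
yel 349.9 232.5 7.3 146.5 [ 502.5 -318.4] depth 1133.294
yel 399.0 220.0 7.6 158.0 [ 527.6 -422.1] depth 1137.3312
blue 385.8 269.0 7.5 156.0 [ 425.1 -391.9] depth 1128.9498
blue 357.3 261.0 7.4 152.0 [ 442.4 -332.8] depth 1128.7208
```

View pics/crop1.png

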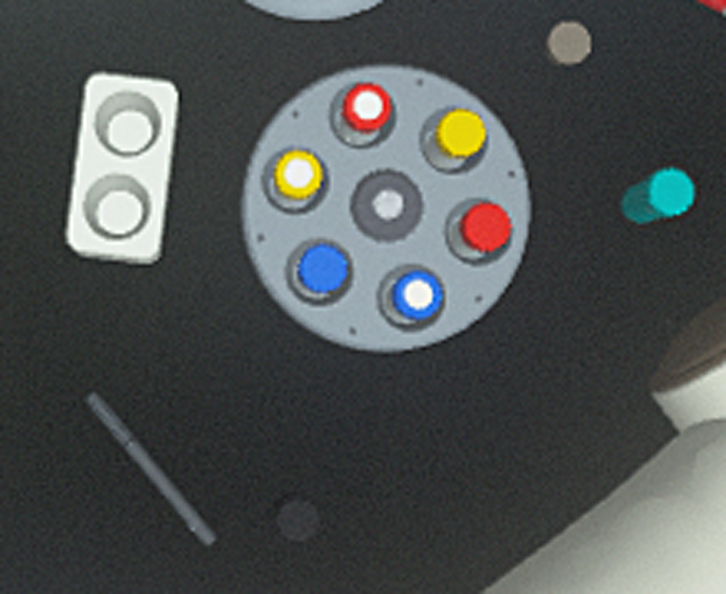

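The crop confirms it. All six coloured caps sit in the rotor, and the turquoise (459,239) and black (350,338) tubes standing outside it are decoys. My plan has 4 moves: yellow_balance to the block, red_balance to its well, blue_sample to red_balance's old well, then yellow_balance to blue_sample's old well.

```bash
python3 - <<'E'
from h import *
def caps(p,c0,rad):
    hsv=cv2.cvtColor(p,cv2.COLOR_BGR2HSV);roi=np.zeros(p.shape[:2],np.uint8);cv2.circle(roi,c0,rad,255,-1);out=[]
    for k,lo,hi in(("red",172,8),("yel",20,34),("blue",100,122)):
        h=hsv[...,0];m=((h>=lo)&(h<=hi) if lo<hi else (h>=lo)|(h<=hi))&(hsv[...,1]>120)&(hsv[...,2]>60)&(roi>0)
        m=cv2.morphologyEx(m.astype(np.uint8),cv2.MORPH_CLOSE,np.ones((5,5)))
        for c in cv2.findContours(m,cv2.RETR_EXTERNAL,2)[0]:
            if cv2.contourArea(c)<60: continue
            M=np.zeros_like(m);cv2.drawContours(M,[c],-1,1,-1);out.append((k,np.array(cv2.moments(M,True)["m10"]),0) and (k,(lambda q:np.array([q["m10"]/q["m00"],q["m01"]/q["m00"]]))(cv2.moments(M,True))))
    return out
# predicted silhouette centroid of a cap cylinder z 87..107 r 15
def capcent(cam,x,y):
    a=np.linspace(0,6.28,40,endpoint=False)
    pts=np.array([to_px(cam,[x+15*np.cos(t),y+15*np.sin(t),z]) for z in(87,107) for t in a],np.float32)
    q=cv2.moments(cv2.convexHull(pts));return np.array([q["m10"]/q["m00"],q["m01"]/q["m00"]])
for cam,c0,rad in(("top",(377,243),48),("scene",(351,265),58)):
    p,d=arm.get_image(cam);c=caps(p,c0,rad);print(cam,[(k,np.round(v,1)) for k,v in c])
    if len(c)!=6: continue
    def f(v):
        W=[v[:2]+62*np.array([np.cos(v[2]+i*np.pi/3),np.sin(v[2]+i*np.pi/3)]) for i in range(6)]
        q=np.array([capcent(cam,*w) for w in W])
        return np.concatenate([q[np.argmin(((q-u)**2).sum(1))]-u for _,u in c])
    s=min((least_squares(f,[485,-377,t],diff_step=1e-4) for t in(0,.5)),key=lambda r:r.cost)
    print(s.x,np.degrees(s.x[2])%60,"rms",np.sqrt(np.mean(s.fun**2)))
    g=cv2.cvtColor(p,cv2.COLOR_BGR2GRAY)
    if cam=="top":
        hsv=cv2.cvtColor(p,cv2.COLOR_BGR2HSV);m=((hsv[...,2]>150)&(hsv[...,1]<40)).astype(np.uint8);m[:190]=0;m[275:]=0;m[:,:265]=0;m[:,325:]=0
        cc=max(cv2.findContours(m,cv2.RETR_EXTERNAL,2)[0],key=cv2.contourArea)
        W=np.array([at_z(cam,u[0],55)[:2] for u in cc],np.float32);print("block",cv2.minAreaRect(W))
        W=np.array([at_z(cam,u,55)[:2] for u in((299.2,216.9),(296.2,242.0))]);print("crop mouths",W,W.mean(0))
E
```

```text
top [('red', array([406.7, 248.4])), ('red', array([370.6, 212. ])), ('yel', array([349.9, 232.5])), ('yel', array([398.9, 220.1])), ('blue', array([386., 269.])), ('blue', array([357.2, 260.9]))]Traceback (most recent call last):
  File "<stdin>", line 23, in <module>
  File "<stdin>", line 23, in <genexpr>
    return func(*args, **kwargs)
    result = trf(vector_fun.fun, vector_fun.jac, x0, f0, J0, lb, ub, ftol, xtol,
                 gtol, max_nfev, x_scale, loss_function, tr_solver,
                 tr_options.copy(), verbose, callback=callback_wrapped)
    return trf_no_bounds(
        fun, jac, x0, f0, J0, ftol, xtol, gtol, max_nfev, x_scale,
        loss_function, tr_solver, tr_options, verbose, callback=callback)
    J = jac(x)
    self._update_jac()
    ~~~~~~~~~~~~~~~~^^
    self.J = self.jac_wrapped(xp_copy(self.x), f0=self.f)
             ~~~~~~~~~~~~~~~~^^^^^^^^^^^^^^^^^^^^^^^^^^^^
    J, dct = approx_derivative(
             ~~~~~~~~~~~~~~~~~^
        self.fun,
        ^^^^^^^^^
    ...<2 lines>...
        **self.finite_diff_options,
        ^^^^^^^^^^^^^^^^^^^^^^^^^^^

[... 218 characters left out ...]
^^^^^^^^^^^
                             mf)
                             ^^^
    df = [f_eval - f0 for f_eval in f_evals]
                                    ^^^^^^^
    f = np.atleast_1d(self.fun(x, *self.args, **self.kwargs))
                      ~~~~~~~~^^^^^^^^^^^^^^^^^^^^^^^^^^^^^^
    return np.atleast_1d(self.fun(x))
                         ~~~~~~~~^^^
    return self.f(x, *self.args, **self.kwargs)
           ~~~~~~^^^^^^^^^^^^^^^^^^^^^^^^^^^^^^
  File "<stdin>", line 21, in f
  File "<stdin>", line 14, in capcent
  File "h.py", line 10, in to_px
    i=arm.camera_info(cam);E=i["extrinsics"];c=E[:3,:3].T@(np.asarray(P)-E[:3,3])
ValueError: time passes only in moves, steps and waits
```

```bash
cat > h.py <<'E'
import numpy as np,cv2,functools
from bench import arm
from scipy.optimize import least_squares
from scipy.spatial.transform import Rotation as R
info=functools.cache(arm.camera_info)
def at_z(cam,uv,z):
    i=info(cam);E=i["extrinsics"]
    r=E[:3,:3]@np.array([(uv[0]-i["cx"])/i["fx"],(uv[1]-i["cy"])/i["fy"],1]);o=E[:3,3]
    return o+r*(z-o[2])/r[2]
def to_px(cam,P):
    i=info(cam);E=i["extrinsics"];c=(np.asarray(P)-E[:3,3])@E[:3,:3]
    return np.stack([i["fx"]*c[...,0]/c[...,2]+i["cx"],i["fy"]*c[...,1]/c[...,2]+i["cy"]],-1)
def cent(q): return np.array([q["m10"]/q["m00"],q["m01"]/q["m00"]])
def caps(p,c0,rad,amin=60):
    hsv=cv2.cvtColor(p,cv2.COLOR_BGR2HSV);roi=np.zeros(p.shape[:2],np.uint8);cv2.circle(roi,c0,rad,255,-1);out=[]
    h=hsv[...,0]
    for k,lo,hi in(("red",172,8),("yel",20,34),("blue",100,122)):
        m=((h>=lo)&(h<=hi) if lo<hi else (h>=lo)|(h<=hi))&(hsv[...,1]>120)&(hsv[...,2]>60)&(roi>0)
        m=cv2.morphologyEx(m.astype(np.uint8),cv2.MORPH_CLOSE,np.ones((5,5)))
        for c in cv2.findContours(m,cv2.RETR_EXTERNAL,2)[0]:
            if cv2.contourArea(c)<amin: continue
            M=np.zeros_like(m);cv2.drawContours(M,[c],-1,1,-1);out.append((k,cent(cv2.moments(M,True))))
    return out
A=np.linspace(0,2*np.pi,40,endpoint=False)
def capcent(cam,x,y,px=to_px,z0=87):   # centroid of a cap's outline
    pts=np.concatenate([px(cam,np.stack([x+15*np.cos(A),y+15*np.sin(A),0*A+z],-1)) for z in(z0,z0+20)])
    return cent(cv2.moments(cv2.convexHull(pts.astype(np.float32))))
E
python3 - <<'E'
from h import *
for cam,c0,rad in(("top",(377,243),48),("scene",(351,265),58)):
    p,d=arm.get_image(cam);c=caps(p,c0,rad);print(cam,[(k,np.round(v,1)) for k,v in c])
    if len(c)!=6: continue
    def f(v):
        q=np.array([capcent(cam,v[0]+62*np.cos(v[2]+i*np.pi/3),v[1]+62*np.sin(v[2]+i*np.pi/3)) for i in range(6)])
        return np.concatenate([q[np.argmin(((q-u)**2).sum(1))]-u for _,u in c])
    s=min((least_squares(f,[485,-377,t],diff_step=1e-4) for t in(.01,.5)),key=lambda r:r.cost)
    print(s.x,np.degrees(s.x[2])%60,"rms",np.sqrt(np.mean(s.fun**2)))
    if cam=="top":
        hsv=cv2.cvtColor(p,cv2.COLOR_BGR2HSV);m=((hsv[...,2]>150)&(hsv[...,1]<40)).astype(np.uint8);m[:190]=0;m[275:]=0;m[:,:265]=0;m[:,325:]=0
        cc=max(cv2.findContours(m,cv2.RETR_EXTERNAL,2)[0],key=cv2.contourArea)
        W=np.array([at_z(cam,u[0],55)[:2] for u in cc],np.float32);print("block",cv2.minAreaRect(W))
        W=np.array([at_z(cam,u,55)[:2] for u in((299.2,216.9),(296.2,242.0))]);print("crop mouths",W,W.mean(0))
E
```

```text
top [('red', array([406.7, 248.4])), ('red', array([370.6, 212. ])), ('yel', array([349.9, 232.4])), ('yel', array([399. , 220.2])), ('blue', array([385.9, 269. ])), ('blue', array([357.2, 260.9]))]
[ 4.85793294e+02 -3.78211838e+02  2.36345335e-01] 13.541590215229185 rms 0.07931277071354687
block ((514.7476806640625, -204.97515869140625), (62.17099380493164, 122.20929718017578), 82.28205871582031)
crop mouths [[ 544.22664492 -210.79062843]
 [ 488.9498406  -203.74967472]] [ 516.58824276 -207.27015158]
scene [('red', array([363.6, 274.5])), ('red', array([374.1, 236.6])), ('yel', array([386.5, 257.9])), ('yel', array([342.6, 234.8])), ('blue', array([328.2, 271.3])), ('blue', array([318.6, 247.6]))]
[ 4.85569494e+02 -3.78702295e+02  2.43361942e-01] 13.943612187454395 rms 0.8443345860162956
```

Both views agree on the rotor: centre (485.7, −378.5), phase 13.6°. The block is at (515.5, −206) and its wells lie along −7.5°. Next I compute the approach above yellow_balance.

```bash
cat > plan.py <<'E'
import sys
from h import *
C=np.array([485.7,-378.5]);w=lambda d:C+62*np.array([np.cos(np.radians(d)),np.sin(np.radians(d))])
S={"A":(w(13.6),13.6),"F":(w(73.6),73.6),"E":(w(133.6),133.6),"K":(np.array([488,-202.4]),73.6)}
def go(k,z,dyaw=0,off=(0,0)):
    s=arm.read_state();Rc=R.from_quat(s["ee_rot"]);(xy,yaw)=S[k];xy=xy+np.array(off)
    best=None
    for h in(0,180):
        y=np.radians(yaw+dyaw+h);ty=np.array([np.cos(y),np.sin(y),0]);tz=np.array([0,0,-1.]);tx=np.cross(ty,tz)
        rv=(Rc.inv()*R.from_matrix(np.stack([tx,ty,tz],1))).as_rotvec()
        if best is None or np.linalg.norm(rv)<np.linalg.norm(best): best=rv
    d=Rc.inv().apply(np.array([*xy,z])-s["position"])
    print("t",round(s["clock"],2),"pos",s["position"].round(1),"j6",round(s["joints"][5],2),"w",round(s["gripper_width"],1),"gf",round(s["grasp_force"],1),"F",s["contact_force"].round(1))
    print(k,z,"shift",(d/250).round(3),"mm",d.round(1),"turn",(best/np.pi).round(4),"deg",np.degrees(np.linalg.norm(best)).round(1))
if __name__=="__main__": go(sys.argv[1],float(sys.argv[2]))
E
python3 plan.py F 230
```

```text
t 0.75 pos [ 211.3 -588.2  231.3] j6 -0.26 w 85.3 gf 0.0 F [-0.2  0.1 -0.2]
F 230.0 shift [-1.463  0.619  0.005] mm [-365.7  154.6    1.3] turn [-0.      0.      0.2009] deg 36.2
```

>>> arm_command(rows=[[[-0.15,0.06,0],[0,0,0.04]],[[-0.3,0.12,0],[0,0,0.08]],[[-0.45,0.18,0],[0,0,0.12]],[[-0.6,0.25,0],[0,0,0.16]],[[-0.75,0.31,0],[0,0,0.2]]], grip=0.6)

```text
clock: 1.25
position: [362.4, -450.6, 231.6]
ee_rot: [0.144, 0.99, -0.0, 0.0]
contact_force: [0.3, -0.3, 0.7]
gripper_width: 51.2
grasp_force: 0.0
```

```bash
python3 plan.py F 180
```

```text
t 1.25 pos [ 362.4 -450.6  231.6] j6 -1.25 w 51.2 gf 0.0 F [ 0.3 -0.3  0.7]
F 180.0 shift [-0.39   0.665  0.206] mm [-97.4 166.2  51.6] turn [-0.      0.0001 -0.0008] deg 0.2
```

>>> arm_command(rows=[[[-0.1,0.16,0.05],[0,0,0]],[[-0.2,0.33,0.1],[0,0,0]],[[-0.3,0.5,0.16],[0,0,0]],[[-0.39,0.665,0.206],[0,0,0]],[[-0.39,0.665,0.206],[0,0,0]]])

```text
clock: 1.75
position: [504.4, -315.6, 177.8]
ee_rot: [0.138, 0.99, 0.001, -0.001]
contact_force: [0.1, 0.3, -0.8]
gripper_width: 51.4
grasp_force: 0.0
```

```bash
python3 plan.py F 77; python3 - <<'E'
from h import *
p,d=arm.get_image("wrist");cv2.imwrite("pics/w1.png",p);print(info("wrist"))
E
```

```text
t 1.75 pos [ 504.4 -315.6  177.8] j6 -1.56 w 51.4 gf 0.0 F [ 0.1  0.3 -0.8]
F 77.0 shift [-0.    -0.015  0.403] mm [ -0.   -3.7 100.8] turn [ 0.0002 -0.0008  0.0028] deg 0.5
{'fx': 371.64829954431775, 'fy': 371.64829954431775, 'cx': 317.6203054093849, 'cy': 239.02524070013308, 'extrinsics': array([[ 2.76860212e-01,  9.20549136e-01,  2.75567981e-01,
         4.31633733e+02],
       [ 9.60910176e-01, -2.65302855e-01, -7.91582544e-02,
        -2.98521930e+02],
       [ 2.39909476e-04,  2.86711848e-01, -9.58016836e-01,
         3.22796568e+02],
       [ 0.00000000e+00,  0.00000000e+00,  0.00000000e+00,
         1.00000000e+00]])}
```

View pics/w1.png

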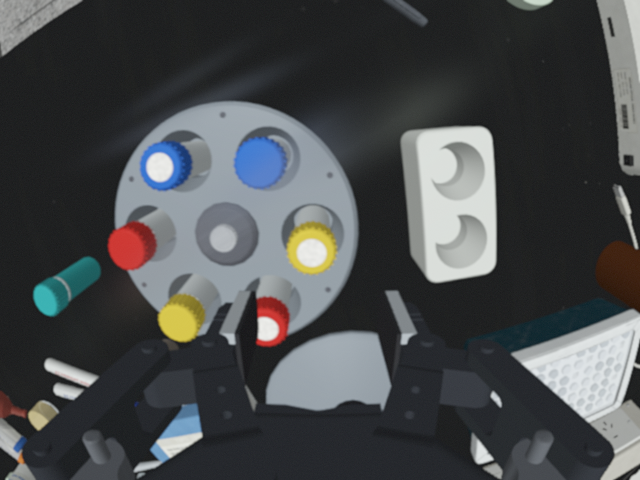

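The wrist view shows yellow_balance at (312,248), midway between the fingers at about u = 240 and 398. Next I fit the rotor to the caps in this view.

```bash
cat >> h.py <<'E'
def wpx(cam,P):
    i=info("wrist");E=i["extrinsics"];c=(np.asarray(P)-E[:3,3])@E[:3,:3]
    r=np.hypot(c[...,0],c[...,1]);t=np.arctan2(r,c[...,2])*i["fx"]/r
    return np.stack([t*c[...,0]+i["cx"],t*c[...,1]+i["cy"]],-1)
E
python3 - <<'E'
from h import *
s=arm.read_state();p,d=arm.get_image("wrist")
c=caps(p,(230,230),135,400);c=[q for q in c if not(q[0]=="red" and q[1][0]>230) and not(q[0]=="yel" and q[1][0]<230)]
print([(k,np.round(v,1)) for k,v in c])
def f(v):
    q=np.array([capcent("",v[0]+62*np.cos(v[2]+i*np.pi/3),v[1]+62*np.sin(v[2]+i*np.pi/3),wpx) for i in range(6)])
    return np.concatenate([q[np.argmin(((q-u)**2).sum(1))]-u for _,u in c])
r=least_squares(f,[485.7,-378.5,.237],diff_step=1e-4);print(r.x,np.degrees(r.x[2]),r.fun.round(1))
g=cv2.inRange(cv2.cvtColor(p,cv2.COLOR_BGR2HSV),(0,0,140),(180,45,255));g[:110]=0;g[300:]=0;g[:,:395]=0;g[:,505:]=0
m=max(cv2.findContours(g,cv2.RETR_EXTERNAL,2)[0],key=cv2.contourArea)
i=info("wrist");E=i["extrinsics"]
def ray(u):
    x=np.array([u[0]-i["cx"],u[1]-i["cy"]]);r=np.hypot(*x);t=r/i["fx"];v=E[:3,:3]@np.array([*(x/r*np.sin(t)),np.cos(t)]);return v
W=np.array([(E[:3,3]+ray(u[0])*(55-E[2,3])/ray(u[0])[2])[:2] for u in m],np.float32);print("block(rough,incl side)",cv2.minAreaRect(W))
E
python3 plan.py F 77
```

```text
[('red', array([134.1, 246.4])), ('yel', array([314.5, 248.5])), ('blue', array([168.7, 166.2])), ('blue', array([262.8, 163.1]))]
[ 4.82907010e+02 -3.81931691e+02  2.34853450e-01] 13.45611149654997 [ 1.7 -0.8 -0.8 -0.4 -0.1  0.2 -0.4  0.7]
block(rough,incl side) ((513.2088623046875, -212.6900634765625), (73.57284545898438, 121.92395782470703), 82.15465545654297)
t 1.85 pos [ 502.3 -318.5  179.4] j6 -1.56 w 51.3 gf 0.0 F [ 0.6 -0.3  0.2]
F 77.0 shift [-0.005 -0.001  0.409] mm [ -1.1  -0.2 102.4] turn [-0.     -0.0004  0.0017] deg 0.3
```

```bash
python3 - <<'E'
from h import *
arm.get_image("wrist");info("wrist");p,d=arm.get_image("wrist")
c=caps(p,(230,230),135,400);c=[q for q in c if not(q[0]=="red" and q[1][0]>230) and not(q[0]=="yel" and q[1][0]<230)]
def f(v):
    q=np.array([capcent("",v[0]+62*np.cos(v[2]+i*np.pi/3),v[1]+62*np.sin(v[2]+i*np.pi/3),wpx) for i in range(6)])
    return np.concatenate([q[np.argmin(((q-u)**2).sum(1))]-u for _,u in c])
r=least_squares(f,[485.7,-378.5,.237],diff_step=1e-4);print(r.x,np.degrees(r.x[2]),r.fun.round(1))
E
python3 plan.py F 77
```

```text
[ 4.83869244e+02 -3.80158740e+02  2.36895006e-01] 13.573084014765913 [ 1.3 -0.6 -0.6 -0.3 -0.2  0.1 -0.2  0.5]
t 1.95 pos [ 501.3 -320.1  180.2] j6 -1.56 w 51.3 gf 0.0 F [0.9 1.1 0.1]
F 77.0 shift [-0.006  0.006  0.413] mm [ -1.5   1.6 103.2] turn [-0.0001  0.0001  0.0007] deg 0.1
```

```bash
sed -i 's/485.7,-378.5/485.1,-379.0/' plan.py; python3 plan.py F 77
```

```text
t 1.95 pos [ 501.3 -320.1  180.2] j6 -1.56 w 51.3 gf 0.0 F [0.9 1.1 0.1]
F 77.0 shift [-0.004  0.004  0.413] mm [ -1.    0.9 103.2] turn [-0.0001  0.0001  0.0007] deg 0.1
```

>>> arm_command(rows=[[[-0.004,0.004,0.1],[0,0,0]],[[-0.004,0.004,0.2],[0,0,0]],[[-0.004,0.004,0.28],[0,0,0]],[[-0.004,0.004,0.36],[0,0,0]],[[-0.004,0.004,0.4],[0,0,0]]])

```text
clock: 2.45
position: [501.2, -319.9, 78.7]
ee_rot: [0.143, 0.99, 0.0, -0.001]
contact_force: [-0.4, 0.2, -0.6]
gripper_width: 51.0
grasp_force: 0.0
```

```bash
python3 plan.py F 77
```

```text
t 2.45 pos [ 501.2 -319.9   78.7] j6 -1.56 w 51.0 gf 0.0 F [-0.4  0.2 -0.6]
F 77.0 shift [-0.005  0.003  0.007] mm [-1.3  0.8  1.7] turn [ 0.0001 -0.0006 -0.    ] deg 0.1
```

>>> arm_command(rows=[[[-0.002,0.002,0.005],[0,0,0]],[[-0.002,0.002,0.005],[0,0,0]],[[-0.002,0.002,0.005],[0,0,0]],[[-0.002,0.002,0.005],[0,0,0]],[[-0.002,0.002,0.005],[0,0,0]]], grip=0)

```text
clock: 2.95
position: [503.9, -318.6, 79.3]
ee_rot: [0.141, 0.99, -0.0, 0.001]
contact_force: [0.5, -1.4, 0.2]
gripper_width: 28.6
grasp_force: 59.0
```

```bash
python3 plan.py F 195
```

```text
t 2.95 pos [ 503.9 -318.6   79.3] j6 -1.56 w 28.6 gf 59.0 F [ 0.5 -1.4  0.2]
F 195.0 shift [ 0.003 -0.005 -0.463] mm [   0.8   -1.3 -115.7] turn [-0.      0.0004  0.0009] deg 0.2
```

>>> arm_command(rows=[[[0,0,-0.06],[0,0,0]],[[0,0,-0.16],[0,0,0]],[[0,0,-0.28],[0,0,0]],[[0,0,-0.4],[0,0,0]],[[0,0,-0.48],[0,0,0]]])

```text
clock: 3.45
position: [504.3, -318.8, 201.5]
ee_rot: [0.141, 0.99, -0.001, 0.002]
contact_force: [0.0, -0.2, -0.1]
gripper_width: 28.3
grasp_force: 59.1
```

```bash
python3 plan.py K 180
```

```text
t 3.45 pos [ 504.3 -318.8  201.5] j6 -1.56 w 28.3 gf 59.1 F [ 0.  -0.2 -0.1]
K 180.0 shift [0.193 0.429 0.085] mm [ 48.2 107.2  21.2] turn [-0.0002  0.0012  0.001 ] deg 0.3
```

>>> arm_command(rows=[[[0.06,0.14,0],[0,0,0]],[[0.12,0.28,0.04],[0,0,0]],[[0.193,0.425,0.08],[0,0,0]],[[0.193,0.425,0.08],[0,0,0]],[[0.193,0.425,0.08],[0,0,0]]])

```text
clock: 3.95
position: [487.1, -202.2, 179.1]
ee_rot: [0.14, 0.99, -0.0, 0.0]
contact_force: [0.9, 1.2, -0.0]
gripper_width: 28.1
grasp_force: 59.3
```

>>> arm_command(rows=[[[0,0,0],[0,0,0]],[[0,0,0],[0,0,0]]])

```text
clock: 4.15
position: [487.4, -203.8, 178.9]
ee_rot: [0.142, 0.99, -0.0, 0.0]
contact_force: [-0.0, -0.0, 0.3]
gripper_width: 28.3
grasp_force: 59.3
```

```bash
python3 - <<'E'
from h import *
p,d=arm.get_image("wrist");cv2.imwrite("pics/w2.png",p)
p,d=arm.get_image("scene");cv2.imwrite("pics/s2.png",p)
import plan;plan.go("K",68)
E
```

```text
t 4.25 pos [ 487.1 -203.8  178.6] j6 -1.77 w 28.4 gf 59.3 F [-0.3 -0.5 -0.1]
K 68 shift [-0.002  0.007  0.443] mm [ -0.4   1.6 110.6] turn [0.     0.0001 0.0004] deg 0.1
```

View pics/w2.png

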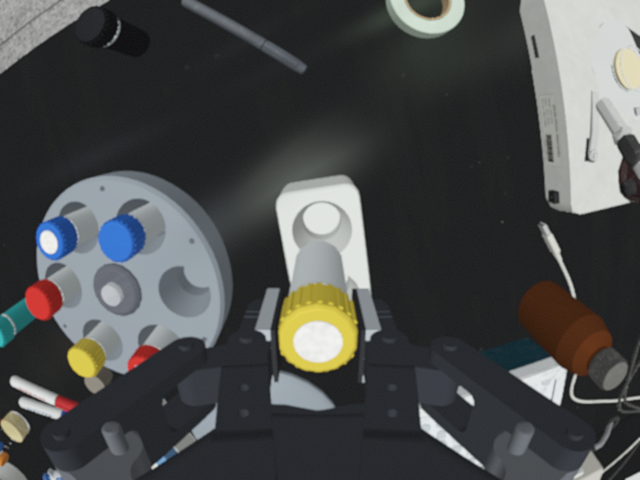

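The tube hangs upright in the fingers, and the block's near well shows at about (322,228) with the target well hidden below the tube. I'll check that well against the prediction before lowering.

```bash
python3 - <<'E'
from h import *
for xy in((488,-202.4),(543.5,-209.6)):
    q=wpx("",np.stack([xy[0]+22.5*np.cos(A),xy[1]+22.5*np.sin(A),0*A+55],-1));print(xy,q.min(0).round(),q.max(0).round())
p=cv2.imread("pics/w2.png")
for xy in((488,-202.4),(543.5,-209.6)):
    q=wpx("",np.stack([xy[0]+22.5*np.cos(A),xy[1]+22.5*np.sin(A),0*A+55],-1));cv2.polylines(p,[q.astype(np.int32)],True,(0,0,255),1)
cv2.imwrite("pics/w2b.png",cv2.resize(p[160:400,230:430],None,fx=2.5,fy=2.5))
E
```

```text
(488, -202.4) [292. 202.] [352. 260.]
(543.5, -209.6) [305. 272.] [361. 322.]
```

View pics/w2b.png

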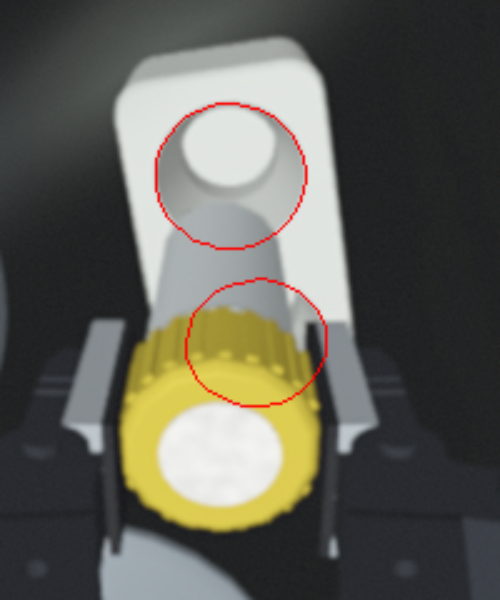

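The outline projects right onto the visible well, which is in fact the target well. Lowering now.

>>> arm_command(rows=[[[-0.002,0.004,0.12],[0,0,0]],[[-0.002,0.004,0.22],[0,0,0]],[[-0.002,0.004,0.3],[0,0,0]],[[-0.002,0.004,0.36],[0,0,0]],[[-0.002,0.004,0.4],[0,0,0]]])

```text
clock: 4.75
position: [487.2, -202.7, 77.3]
ee_rot: [0.142, 0.99, -0.0, -0.001]
contact_force: [0.1, 0.1, -0.4]
gripper_width: 28.6
grasp_force: 59.3
```

```bash
python3 plan.py K 67
```

```text
t 4.75 pos [ 487.2 -202.7   77.3] j6 -1.77 w 28.6 gf 59.3 F [ 0.1  0.1 -0.4]
K 67.0 shift [-0.003  0.002  0.041] mm [-0.7  0.5 10.3] turn [-0.0001 -0.0005  0.0005] deg 0.1
```

>>> arm_command(rows=[[[0,0,0.012],[0,0,0]],[[0,0,0.024],[0,0,0]],[[0,0,0.034],[0,0,0]],[[0,0,0.034],[0,0,0]],[[0,0,0.034],[0,0,0]]])

```text
clock: 5.25
position: [488.0, -202.2, 70.6]
ee_rot: [0.141, 0.99, -0.0, 0.001]
contact_force: [0.3, -0.0, -0.1]
gripper_width: 28.4
grasp_force: 59.3
```

>>> arm_command(rows=[[[0,0,0.008],[0,0,0]],[[0,0,0.008],[0,0,0]],[[0,0,0.008],[0,0,0]]])

```text
clock: 5.55
position: [487.7, -202.2, 68.1]
ee_rot: [0.141, 0.99, 0.0, 0.0]
contact_force: [-0.3, -0.3, -0.6]
gripper_width: 28.5
grasp_force: 59.3
```

>>> arm_command(rows=[[[0,0,0],[0,0,0]],[[0,0,0],[0,0,0]],[[0,0,0],[0,0,0]],[[0,0,0],[0,0,0]]], grip=0.6)

```text
clock: 5.95
position: [487.7, -202.2, 68.1]
ee_rot: [0.141, 0.99, -0.0, 0.0]
contact_force: [-0.2, 0.9, 0.5]
gripper_width: 51.1
grasp_force: 0.0
```

>>> arm_command(rows=[[[0,0,-0.1],[0,0,0]],[[0,0,-0.2],[0,0,0]],[[0,0,-0.32],[0,0,0]],[[0,0,-0.44],[0,0,0]],[[0,0,-0.44],[0,0,0]]])

```text
clock: 6.45
position: [490.4, -202.9, 182.7]
ee_rot: [0.141, 0.99, -0.0, 0.005]
contact_force: [0.7, -0.4, -1.1]
gripper_width: 51.7
grasp_force: 0.0
```

```bash
python3 plan.py A 180
```

```text
t 6.45 pos [ 490.4 -202.9  182.7] j6 -1.77 w 51.7 gf 0.0 F [ 0.7 -0.4 -1.1]
A 180.0 shift [-0.391 -0.559  0.014] mm [ -97.8 -139.8    3.6] turn [0.0018 0.0027 0.3345] deg 60.2
```

>>> arm_command(rows=[[[-0.06,-0.08,0],[0.001,0.001,0.045]],[[-0.12,-0.17,0],[0.001,0.002,0.09]],[[-0.2,-0.28,0],[0.001,0.002,0.135]],[[-0.28,-0.4,0],[0.001,0.002,0.18]],[[-0.391,-0.559,0],[0.001,0.002,0.225]]])

```text
clock: 6.95
position: [542.4, -364.0, 177.5]
ee_rot: [0.477, 0.879, -0.001, -0.004]
contact_force: [1.3, 0.7, 0.3]
gripper_width: 51.5
grasp_force: 0.0
```

```bash
python3 plan.py A 150
```

```text
t 6.95 pos [ 542.4 -364.   177.5] j6 -2.22 w 51.5 gf 0.0 F [1.3 0.7 0.3]
A 150.0 shift [-0.009  0.01   0.11 ] mm [-2.2  2.4 27.5] turn [-0.002  -0.0016  0.1078] deg 19.4
```

>>> arm_command(rows=[[[0,0,0],[0,0,0.04]],[[0,0,0.03],[0,0,0.08]],[[0,0,0.06],[0,0,0.108]],[[0,0,0.1],[0,0,0.108]],[[0,0,0.1],[0,0,0.108]]])

```text
clock: 7.45
position: [541.0, -363.0, 150.5]
ee_rot: [0.616, 0.787, -0.002, -0.005]
contact_force: [0.8, 0.2, 0.5]
gripper_width: 51.5
grasp_force: 0.0
```

>>> arm_command(rows=[[[0,0,0],[0,0,0]],[[0,0,0],[0,0,0]]])

```text
clock: 7.65
position: [542.5, -363.7, 153.5]
ee_rot: [0.616, 0.787, -0.002, -0.003]
contact_force: [0.6, 0.1, -0.1]
gripper_width: 51.5
grasp_force: 0.0
```

```bash
python3 - <<'E'
from h import *
import plan
p,d=arm.get_image("wrist");plan.go("A",77)
for q in [plan.S["A"][0]]:
    x=wpx("",np.stack([q[0]+15*np.cos(A),q[1]+15*np.sin(A),0*A+107],-1));cv2.polylines(p,[x.astype(np.int32)],True,(0,255,0),1)
q=plan.S["F"][0];x=wpx("",np.stack([q[0]+22.5*np.cos(A),q[1]+22.5*np.sin(A),0*A+67],-1));cv2.polylines(p,[x.astype(np.int32)],True,(0,0,255),1)
cv2.imwrite("pics/w3.png",p)
E
```

```text
t 7.7 pos [ 542.6 -363.7  153.6] j6 -2.56 w 51.4 gf 0.0 F [-0.4  0.3  0.4]
A 77 shift [-0.006  0.012  0.306] mm [-1.5  2.9 76.6] turn [-0.0017 -0.0007  0.0014] deg 0.4
```

View pics/w3.png

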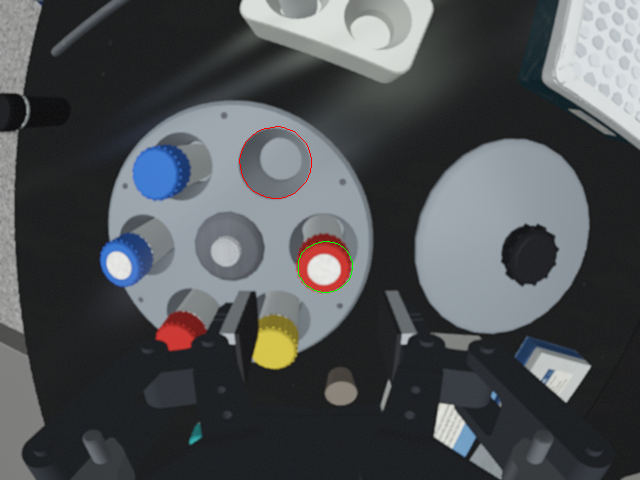

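Both outlines fit: red_balance's cap at (324,267) and the now empty well at (275,162). Going down on red_balance.

>>> arm_command(rows=[[[-0.006,0.012,0.08],[-0.002,-0.001,0.001]],[[-0.006,0.012,0.17],[-0.002,-0.001,0.001]],[[-0.006,0.012,0.25],[-0.002,-0.001,0.001]],[[-0.006,0.012,0.3],[-0.002,-0.001,0.001]],[[-0.006,0.012,0.3],[-0.002,-0.001,0.001]]])

```text
clock: 8.2
position: [544.1, -363.9, 76.3]
ee_rot: [0.618, 0.786, -0.001, -0.002]
contact_force: [-0.0, 0.7, 1.2]
gripper_width: 51.5
grasp_force: 0.0
```

```bash
python3 plan.py A 77
```

```text
t 8.2 pos [ 544.1 -363.9   76.3] j6 -2.56 w 51.5 gf 0.0 F [-0.   0.7  1.2]
A 77.0 shift [-0.003  0.005 -0.003] mm [-0.9  1.1 -0.7] turn [-0.0009 -0.0006  0.0002] deg 0.2
```

>>> arm_command(rows=[[[-0.003,0.002,-0.004],[0,0,0]],[[-0.003,0.002,-0.004],[0,0,0]],[[-0.003,0.002,-0.004],[0,0,0]],[[-0.003,0.002,-0.004],[0,0,0]],[[-0.003,0.002,-0.004],[0,0,0]]], grip=0)

```text
clock: 8.7
position: [546.8, -365.5, 80.8]
ee_rot: [0.618, 0.786, 0.0, 0.002]
contact_force: [-0.5, 0.3, 5.2]
gripper_width: 28.3
grasp_force: 59.6
```

>>> arm_command(rows=[[[0,0,-0.06],[0,0,0]],[[0,0,-0.16],[0,0,0]],[[0,0,-0.28],[0,0,0]],[[0,0,-0.4],[0,0,0]],[[0,0,-0.48],[0,0,0]]])

```text
clock: 9.2
position: [545.8, -364.9, 200.9]
ee_rot: [0.618, 0.786, 0.0, 0.001]
contact_force: [0.2, 0.6, -0.6]
gripper_width: 28.0
grasp_force: 59.2
```

```bash
python3 plan.py F 195
```

```text
t 9.2 pos [ 545.8 -364.9  200.9] j6 -2.56 w 28.0 gf 59.2 F [ 0.2  0.6 -0.6]
F 195.0 shift [ 0.217 -0.125  0.023] mm [ 54.3 -31.3   5.8] turn [ 1.000e-04  5.000e-04 -3.331e-01] deg 60.0
```

>>> arm_command(rows=[[[0.04,-0.025,0],[0,0,-0.045]],[[0.08,-0.05,0],[0,0,-0.09]],[[0.13,-0.075,0],[0,0,-0.135]],[[0.17,-0.1,0],[0,0,-0.18]],[[0.217,-0.125,0],[0,0,-0.225]]])

```text
clock: 9.7
position: [501.5, -318.9, 198.2]
ee_rot: [0.305, 0.952, 0.0, -0.001]
contact_force: [0.6, 0.8, -1.1]
gripper_width: 28.3
grasp_force: 59.2
```

```bash
python3 plan.py F 195
```

```text
t 9.7 pos [ 501.5 -318.9  198.2] j6 -1.9 w 28.3 gf 59.2 F [ 0.6  0.8 -1.1]
F 195.0 shift [-0.005  0.     0.013] mm [-1.3  0.1  3.2] turn [ 0.     -0.0005 -0.1064] deg 19.2
```

>>> arm_command(rows=[[[-0.003,0,0],[0,0,-0.045]],[[-0.003,0,0],[0,0,-0.09]],[[-0.003,0,0.03],[0,0,-0.106]],[[-0.003,0,0.06],[0,0,-0.106]],[[-0.003,0,0.06],[0,0,-0.106]]])

```text
clock: 10.2
position: [501.9, -319.4, 182.1]
ee_rot: [0.147, 0.989, 0.001, -0.002]
contact_force: [-0.9, 0.6, -0.8]
gripper_width: 28.1
grasp_force: 59.2
```

>>> arm_command(rows=[[[0,0,0],[0,0,0]],[[0,0,0],[0,0,0]]])

```text
clock: 10.4
position: [503.2, -320.1, 184.2]
ee_rot: [0.146, 0.989, -0.0, 0.0]
contact_force: [0.5, -0.0, -1.0]
gripper_width: 27.9
grasp_force: 59.2
```

```bash
python3 plan.py F 81
```

```text
t 10.4 pos [ 503.2 -320.1  184.2] j6 -1.57 w 27.9 gf 59.2 F [ 0.5 -0.  -1. ]
F 81.0 shift [0.003 0.002 0.413] mm [  0.8   0.4 103.2] turn [-0.0001  0.0001 -0.0023] deg 0.4
```

>>> arm_command(rows=[[[0.002,0.002,0.1],[0,0,-0.002]],[[0.002,0.002,0.2],[0,0,-0.002]],[[0.002,0.002,0.29],[0,0,-0.002]],[[0.002,0.002,0.35],[0,0,-0.002]],[[0.002,0.002,0.38],[0,0,-0.002]]])

```text
clock: 10.9
position: [502.7, -319.4, 88.0]
ee_rot: [0.143, 0.99, -0.0, -0.0]
contact_force: [0.0, -1.1, -0.8]
gripper_width: 28.1
grasp_force: 59.3
```

>>> arm_command(rows=[[[0,0,0.01],[0,0,0]],[[0,0,0.02],[0,0,0]],[[0,0,0.026],[0,0,0]],[[0,0,0.026],[0,0,0]]])

```text
clock: 11.3
position: [502.9, -319.4, 83.0]
ee_rot: [0.143, 0.99, -0.0, 0.0]
contact_force: [0.5, -0.5, -0.1]
gripper_width: 28.3
grasp_force: 59.3
```

>>> arm_command(rows=[[[0,0,0.007],[0,0,0]],[[0,0,0.007],[0,0,0]],[[0,0,0.007],[0,0,0]]])

```text
clock: 11.6
position: [502.8, -319.4, 80.9]
ee_rot: [0.143, 0.99, -0.0, 0.0]
contact_force: [-0.1, -0.6, -1.5]
gripper_width: 28.0
grasp_force: 59.3
```

>>> arm_command(rows=[[[0,0,0],[0,0,0]],[[0,0,0],[0,0,0]],[[0,0,0],[0,0,0]],[[0,0,0],[0,0,0]]], grip=0.6)

```text
clock: 12.0
position: [502.9, -319.4, 80.9]
ee_rot: [0.143, 0.99, -0.0, 0.0]
contact_force: [0.2, -0.1, 0.2]
gripper_width: 51.0
grasp_force: 0.0
```

>>> arm_command(rows=[[[0,0,-0.1],[0,0,0]],[[0,0,-0.2],[0,0,0]],[[0,0,-0.28],[0,0,0]],[[0,0,-0.28],[0,0,0]]])

```text
clock: 12.4
position: [504.7, -320.2, 154.2]
ee_rot: [0.143, 0.99, -0.001, 0.003]
contact_force: [0.8, -0.3, 0.5]
gripper_width: 51.4
grasp_force: 0.0
```

```bash
python3 plan.py E 150
```

```text
t 12.4 pos [ 504.7 -320.2  154.2] j6 -1.56 w 51.4 gf 0.0 F [ 0.8 -0.3  0.5]
E 150.0 shift [ 0.224 -0.124  0.015] mm [ 55.9 -30.9   3.9] turn [-0.0016  0.0018 -0.3333] deg 60.0
```

>>> arm_command(rows=[[[0.04,-0.025,0],[0,0,-0.045]],[[0.08,-0.05,0],[0,0,-0.09]],[[0.13,-0.075,0],[0,0,-0.135]],[[0.17,-0.1,0],[0,0,-0.18]],[[0.224,-0.124,0.01],[0,0,-0.225]]])

```text
clock: 12.9
position: [439.8, -333.3, 147.5]
ee_rot: [-0.211, 0.977, 0.0, -0.0]
contact_force: [0.2, -0.7, -0.5]
gripper_width: 51.6
grasp_force: 0.0
```

>>> arm_command(rows=[[[0,0,0],[0,0,-0.045]],[[0,0,0],[0,0,-0.09]],[[0,0,0],[0,0,-0.108]],[[0,0,0],[0,0,-0.108]],[[0,0,0],[0,0,-0.108]]])

```text
clock: 13.4
position: [440.0, -333.1, 147.6]
ee_rot: [-0.37, 0.929, 0.0, -0.0]
contact_force: [-0.5, -0.5, -0.1]
gripper_width: 51.2
grasp_force: 0.0
```

```bash
python3 - <<'E'
from h import *
import plan
p,d=arm.get_image("wrist");plan.go("E",77)
for k,r,z in(("E",15,107),("F",15,107),("A",22.5,67),("K",15,95)):
    q=plan.S[k][0];x=wpx("",np.stack([q[0]+r*np.cos(A),q[1]+r*np.sin(A),0*A+z],-1));cv2.polylines(p,[x.astype(np.int32)],True,(0,255,0),1)
cv2.imwrite("pics/w4.png",p)
E
```

```text
t 13.45 pos [ 440.1 -333.1  147.8] j6 -0.46 w 51.3 gf 0.0 F [-0.5 -0.4 -0.5]
E 77 shift [-0.004 -0.009  0.283] mm [-1.  -2.3 70.8] turn [ 0.0002 -0.0001 -0.0008] deg 0.2
```

View pics/w4.png

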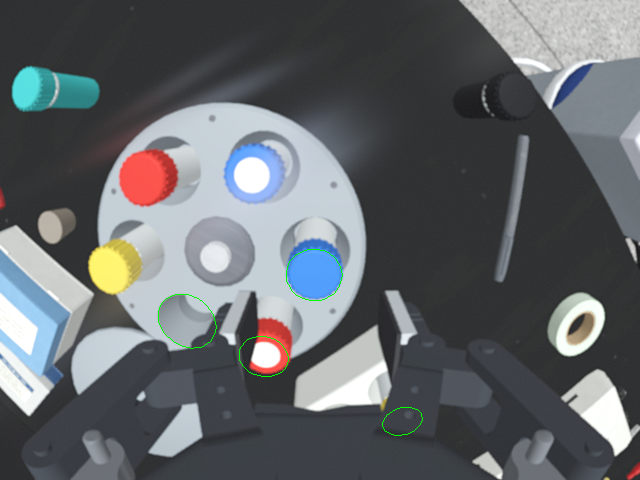

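The image shows blue_sample at (315,272) as predicted, red_balance seated in F at (268,353), and well A empty at (187,320). Descending on blue_sample.

>>> arm_command(rows=[[[-0.004,-0.009,0.08],[0,0,0]],[[-0.004,-0.009,0.16],[0,0,0]],[[-0.004,-0.009,0.23],[0,0,0]],[[-0.004,-0.009,0.275],[0,0,0]],[[-0.004,-0.009,0.275],[0,0,0]]])

```text
clock: 13.95
position: [441.5, -333.7, 77.8]
ee_rot: [-0.37, 0.929, 0.001, -0.001]
contact_force: [-0.6, -0.1, -0.3]
gripper_width: 51.4
grasp_force: 0.0
```

>>> arm_command(rows=[[[0,0,0],[0,0,0]],[[0,0,0],[0,0,0]],[[0,0,0],[0,0,0]],[[0,0,0],[0,0,0]],[[0,0,0],[0,0,0]]], grip=0)

```text
clock: 14.45
position: [443.2, -334.6, 80.5]
ee_rot: [-0.371, 0.929, -0.001, 0.001]
contact_force: [-0.7, 0.6, 3.4]
gripper_width: 28.1
grasp_force: 59.1
```

>>> arm_command(rows=[[[0,0,-0.06],[0,0,0]],[[0,0,-0.16],[0,0,0]],[[0,0,-0.28],[0,0,0]],[[0,0,-0.4],[0,0,0]],[[0,0,-0.48],[0,0,0]]])

```text
clock: 14.95
position: [442.9, -334.4, 201.7]
ee_rot: [-0.371, 0.929, -0.001, 0.001]
contact_force: [0.2, -0.6, -1.1]
gripper_width: 28.4
grasp_force: 59.2
```

```bash
python3 plan.py A 200
```

```text
t 14.95 pos [ 442.9 -334.4  201.7] j6 -0.46 w 28.4 gf 59.2 F [ 0.2 -0.6 -1.1]
A 200.0 shift [-0.214 -0.369  0.008] mm [-53.6 -92.3   2. ] turn [-9.000e-04 -2.000e-04 -3.338e-01] deg 60.1
```

>>> arm_command(rows=[[[-0.04,-0.07,0],[0,0,-0.045]],[[-0.08,-0.14,0],[0,0,-0.09]],[[-0.13,-0.22,0],[0,0,-0.135]],[[-0.17,-0.3,0],[0,0,-0.18]],[[-0.214,-0.369,0],[0,0,-0.225]]])

```text
clock: 15.45
position: [545.4, -364.4, 199.0]
ee_rot: [-0.671, 0.741, 0.0, -0.0]
contact_force: [-0.4, 0.1, -1.6]
gripper_width: 28.7
grasp_force: 59.1
```

>>> arm_command(rows=[[[0,0,0],[0,0,-0.045]],[[0,0,0.02],[0,0,-0.09]],[[0,0,0.04],[0,0,-0.109]],[[0,0,0.06],[0,0,-0.109]],[[0,0,0.06],[0,0,-0.109]]])

```text
clock: 15.95
position: [544.2, -363.9, 183.3]
ee_rot: [0.786, -0.619, -0.001, 0.0]
contact_force: [0.5, 0.1, 0.6]
gripper_width: 28.4
grasp_force: 59.1
```

>>> arm_command(rows=[[[0,0,0],[0,0,0]],[[0,0,0],[0,0,0]]])

```text
clock: 16.15
position: [545.0, -364.3, 184.9]
ee_rot: [0.786, -0.618, 0.0, 0.0]
contact_force: [-0.4, 0.1, -0.3]
gripper_width: 28.4
grasp_force: 59.1
```

```bash
python3 plan.py A 80.5
```

```text
t 16.15 pos [ 545.  -364.3  184.9] j6 0.58 w 28.4 gf 59.1 F [-0.4  0.1 -0.3]
A 80.5 shift [ 0.    -0.001  0.417] mm [ 1.000e-01 -3.000e-01  1.044e+02] turn [-0.0001 -0.0002  0.    ] deg 0.0
```

>>> arm_command(rows=[[[0,0,0.1],[0,0,0]],[[0,0,0.2],[0,0,0]],[[0,0,0.29],[0,0,0]],[[0,0,0.35],[0,0,0]],[[0,0,0.38],[0,0,0]]])

```text
clock: 16.65
position: [544.8, -364.1, 88.4]
ee_rot: [0.786, -0.618, -0.0, 0.0]
contact_force: [0.6, -0.1, -0.1]
gripper_width: 28.5
grasp_force: 59.3
```

>>> arm_command(rows=[[[0,0,0.01],[0,0,0]],[[0,0,0.02],[0,0,0]],[[0,0,0.032],[0,0,0]],[[0,0,0.032],[0,0,0]],[[0,0,0.032],[0,0,0]]])

```text
clock: 17.15
position: [545.0, -364.4, 82.0]
ee_rot: [0.786, -0.618, 0.0, 0.0]
contact_force: [-0.2, -0.3, 0.1]
gripper_width: 28.4
grasp_force: 59.3
```

>>> arm_command(rows=[[[0,0,0.004],[0,0,0]],[[0,0,0.004],[0,0,0]]])

```text
clock: 17.35
position: [544.9, -364.3, 80.7]
ee_rot: [0.786, -0.618, 0.0, 0.0]
contact_force: [-0.2, -0.9, -0.5]
gripper_width: 28.3
grasp_force: 59.3
```

>>> arm_command(rows=[[[0,0,0],[0,0,0]],[[0,0,0],[0,0,0]],[[0,0,0],[0,0,0]],[[0,0,0],[0,0,0]]], grip=0.6)

```text
clock: 17.75
position: [545.0, -364.3, 80.6]
ee_rot: [0.786, -0.618, 0.0, 0.0]
contact_force: [-0.8, -0.1, 0.8]
gripper_width: 51.2
grasp_force: 0.0
```

>>> arm_command(rows=[[[0,0,-0.1],[0,0,0]],[[0,0,-0.2],[0,0,0]],[[0,0,-0.28],[0,0,0]],[[0,0,-0.28],[0,0,0]]])

```text
clock: 18.15
position: [546.7, -365.3, 154.4]
ee_rot: [0.786, -0.618, 0.004, -0.001]
contact_force: [1.4, -0.0, -0.5]
gripper_width: 51.7
grasp_force: 0.0
```

```bash
python3 plan.py K 150
```

```text
t 18.15 pos [ 546.7 -365.3  154.4] j6 0.58 w 51.7 gf 0.0 F [ 1.4 -0.  -0.5]
K 150.0 shift [-0.689  0.074  0.013] mm [-172.1   18.6    3.4] turn [-0.0007 -0.0024 -0.3329] deg 59.9
```

>>> arm_command(rows=[[[-0.12,0.01,0],[0,0,-0.045]],[[-0.25,0.03,0],[0,0,-0.09]],[[-0.4,0.045,0],[0,0,-0.135]],[[-0.55,0.06,0],[0,0,-0.18]],[[-0.689,0.074,0],[0,0,-0.225]]])

```text
clock: 18.65
position: [485.0, -199.8, 149.5]
ee_rot: [0.952, -0.305, -0.001, 0.0]
contact_force: [0.5, 0.4, 0.0]
gripper_width: 51.1
grasp_force: 0.0
```

>>> arm_command(rows=[[[0,0,0],[0,0,-0.045]],[[0,0,0],[0,0,-0.09]],[[0,0,0],[0,0,-0.108]],[[0,0,0],[0,0,-0.108]],[[0,0,0],[0,0,-0.108]]])

```text
clock: 19.15
position: [486.0, -201.2, 149.9]
ee_rot: [0.99, -0.144, -0.0, 0.0]
contact_force: [0.7, -1.0, -0.4]
gripper_width: 51.5
grasp_force: 0.0
```

```bash
python3 - <<'E'
from h import *
import plan
p,d=arm.get_image("wrist");plan.go("K",67)
for k,r,z in(("E",22.5,67),("K",15,95)):
    q=plan.S[k][0];x=wpx("",np.stack([q[0]+r*np.cos(A),q[1]+r*np.sin(A),0*A+z],-1));cv2.polylines(p,[x.astype(np.int32)],True,(0,255,0),1)
cv2.imwrite("pics/w5.png",p)
E
```

```text
t 19.2 pos [ 486.1 -201.3  150. ] j6 1.37 w 51.4 gf 0.0 F [1.1 0.2 0.1]
K 67 shift [0.009 0.002 0.332] mm [ 2.2  0.5 83. ] turn [ 0.0001  0.0002 -0.0006] deg 0.1
```

View pics/w5.png

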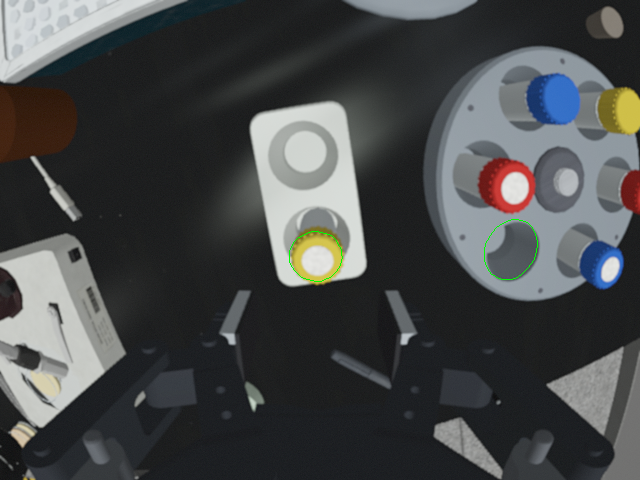

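The image shows yellow_balance at (317,257) in the block, blue_sample seated in A at (553,98), E empty at (511,250), and the bottle untouched at the left edge.

>>> arm_command(rows=[[[0.008,0.002,0.08],[0,0,0]],[[0.008,0.002,0.17],[0,0,0]],[[0.008,0.002,0.26],[0,0,0]],[[0.008,0.002,0.32],[0,0,0]],[[0.008,0.002,0.32],[0,0,0]]])

```text
clock: 19.7
position: [486.3, -202.2, 68.1]
ee_rot: [0.99, -0.144, -0.003, 0.0]
contact_force: [-0.4, 0.7, 0.1]
gripper_width: 51.2
grasp_force: 0.0
```

>>> arm_command(rows=[[[0,0,0],[0,0,0]],[[0,0,0],[0,0,0]],[[0,0,0],[0,0,0]],[[0,0,0],[0,0,0]],[[0,0,0],[0,0,0]]], grip=0)

```text
clock: 20.2
position: [488.9, -202.4, 71.4]
ee_rot: [0.99, -0.143, 0.001, 0.0]
contact_force: [0.4, 0.0, 3.3]
gripper_width: 28.0
grasp_force: 59.2
```

>>> arm_command(rows=[[[0,0,-0.06],[0,0,0]],[[0,0,-0.16],[0,0,0]],[[0,0,-0.28],[0,0,0]],[[0,0,-0.42],[0,0,0]],[[0,0,-0.53],[0,0,0]]])

```text
clock: 20.7
position: [488.1, -202.3, 204.9]
ee_rot: [0.99, -0.143, 0.001, 0.0]
contact_force: [-0.5, 0.6, 0.6]
gripper_width: 28.2
grasp_force: 59.2
```

```bash
python3 plan.py E 195
```

```text
t 20.7 pos [ 488.1 -202.3  204.9] j6 1.37 w 28.2 gf 59.2 F [-0.5  0.6  0.6]
E 195.0 shift [-0.027  0.557  0.04 ] mm [ -6.7 139.4   9.9] turn [ 3.000e-04 -4.000e-04 -3.335e-01] deg 60.0
```

>>> arm_command(rows=[[[0,0.1,0],[0,0,-0.045]],[[-0.01,0.22,0],[0,0,-0.09]],[[-0.02,0.34,0],[0,0,-0.135]],[[-0.025,0.46,0],[0,0,-0.18]],[[-0.027,0.557,0],[0,0,-0.225]]])

```text
clock: 21.2
position: [441.3, -335.0, 202.9]
ee_rot: [0.977, 0.211, -0.0, -0.0]
contact_force: [0.2, -0.7, -0.5]
gripper_width: 27.7
grasp_force: 59.2
```

>>> arm_command(rows=[[[0,0,0],[0,0,-0.045]],[[0,0,0.02],[0,0,-0.09]],[[0,0,0.04],[0,0,-0.108]],[[0,0,0.06],[0,0,-0.108]],[[0,0,0.06],[0,0,-0.108]]])

```text
clock: 21.7
position: [441.6, -333.6, 187.1]
ee_rot: [0.929, 0.37, -0.001, -0.001]
contact_force: [-0.3, 0.6, -0.0]
gripper_width: 28.0
grasp_force: 59.2
```

>>> arm_command(rows=[[[0,0,0],[0,0,0]],[[0,0,0],[0,0,0]],[[0,0,0],[0,0,0]]])

```text
clock: 22.0
position: [442.4, -333.9, 188.3]
ee_rot: [0.929, 0.371, 0.0, 0.0]
contact_force: [0.3, -0.3, -0.8]
gripper_width: 28.1
grasp_force: 59.2
```

```bash
python3 plan.py E 83.4
```

```text
t 22.0 pos [ 442.4 -333.9  188.3] j6 2.68 w 28.1 gf 59.2 F [ 0.3 -0.3 -0.8]
E 83.4 shift [-0.001 -0.     0.42 ] mm [ -0.2  -0.  104.9] turn [ 0.0003 -0.     -0.0005] deg 0.1
```

>>> arm_command(rows=[[[0,0,0.1],[0,0,0]],[[0,0,0.2],[0,0,0]],[[0,0,0.29],[0,0,0]],[[0,0,0.35],[0,0,0]],[[0,0,0.38],[0,0,0]]])

```text
clock: 22.5
position: [441.9, -333.7, 91.8]
ee_rot: [0.929, 0.371, -0.001, -0.0]
contact_force: [0.3, 0.4, 0.3]
gripper_width: 28.2
grasp_force: 59.3
```

>>> arm_command(rows=[[[0,0,0.01],[0,0,0]],[[0,0,0.02],[0,0,0]],[[0,0,0.034],[0,0,0]],[[0,0,0.034],[0,0,0]],[[0,0,0.034],[0,0,0]]])

```text
clock: 23.0
position: [442.4, -334.1, 84.9]
ee_rot: [0.929, 0.371, 0.0, 0.0]
contact_force: [0.2, 0.4, 0.2]
gripper_width: 27.7
grasp_force: 59.3
```

>>> arm_command(rows=[[[0,0,0.005],[0,0,0]],[[0,0,0.005],[0,0,0]]])

```text
clock: 23.2
position: [442.5, -334.1, 83.5]
ee_rot: [0.929, 0.371, 0.0, 0.0]
contact_force: [0.9, 0.5, -1.2]
gripper_width: 28.1
grasp_force: 59.3
```

>>> arm_command(rows=[[[0,0,0],[0,0,0]],[[0,0,0],[0,0,0]],[[0,0,0],[0,0,0]],[[0,0,0],[0,0,0]]], grip=0.6)

```text
clock: 23.6
position: [442.2, -334.0, 83.3]
ee_rot: [0.929, 0.371, -0.0, 0.0]
contact_force: [0.5, 0.4, 0.4]
gripper_width: 51.2
grasp_force: 0.0
```

>>> arm_command(rows=[[[0,0,-0.1],[0,0,0]],[[0,0,-0.2],[0,0,0]],[[0,0,-0.35],[0,0,0]],[[0,0,-0.45],[0,0,0]],[[0,0,-0.45],[0,0,0]]])

```text
clock: 24.1
position: [444.4, -335.1, 200.2]
ee_rot: [0.929, 0.371, 0.003, 0.004]
contact_force: [0.7, -0.8, 0.4]
gripper_width: 51.1
grasp_force: 0.0
```

```bash
python3 - <<'E'
from h import *
import plan
p,d=arm.get_image("wrist");plan.go("E",180)
for a in range(6):
    q=plan.w(13.6+60*a);x=wpx("",np.stack([q[0]+15*np.cos(A),q[1]+15*np.sin(A),0*A+107],-1));cv2.polylines(p,[x.astype(np.int32)],True,(0,255,0),1)
cv2.imwrite("pics/w6.png",p)
E
```

```text
t 24.15 pos [ 443.1 -334.3  197.8] j6 2.68 w 51.3 gf 0.0 F [-0.2 -0.  -0.8]
E 180 shift [-0.002 -0.003  0.071] mm [-0.5 -0.8 17.8] turn [ 0.0014 -0.0006 -0.0005] deg 0.3
```

View pics/w6.png

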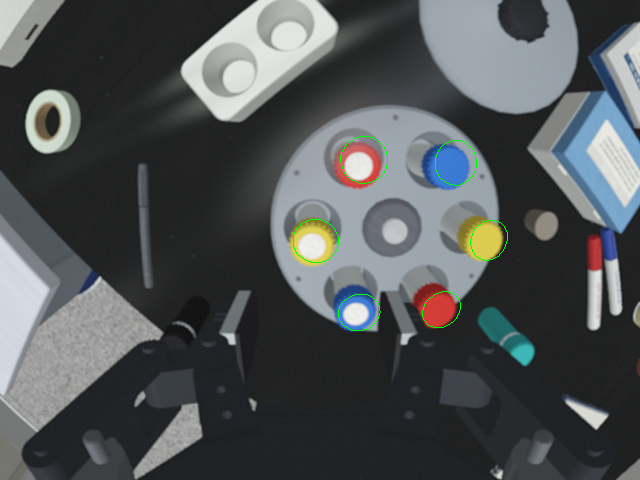

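All three colour pairs now sit opposite each other: red (357,165)/(437,305), blue (450,163)/(355,307), yellow (312,242)/(482,238). Before handing in I check the cap heights from depth.

```bash
python3 - <<'E'
from h import *
i=info("wrist");E=i["extrinsics"];p,d=arm.get_image("wrist");s=arm.read_state()
for u in((357,163),(450,165),(312,244),(484,238),(355,314),(438,308)):
    z=np.median(d[u[1]-3:u[1]+4,u[0]-3:u[0]+4]);x=np.array([u[0]-i["cx"],u[1]-i["cy"]]);r=np.hypot(*x);t=r/i["fx"]
    c=np.array([*(x/r*np.tan(t)*z),z]);P=E[:3,:3]@c+E[:3,3];print(u,P.round(1),"r",np.hypot(*(P[:2]-[485.1,-379])).round(1))
print(s["contact_force"],s["position"])
E
```

```text
(357, 163) [ 497.9 -317.3  108.8] r 63.0
(450, 165) [ 540.9 -361.9  108.3] r 58.4
(312, 244) [ 439.8 -333.2  108.9] r 64.4
(484, 238) [ 525.7 -418.3  108.4] r 56.5
(355, 314) [ 422.7 -391.   109. ] r 63.6
(438, 308) [ 466.9 -434.1  108.2] r 58.0
[-0.28854478  0.16114931 -0.37628287] [ 442.17341871 -333.73977661  196.02920888]
```

All cap tops read 108–109 mm, matching the seated height of 107 mm, and the gripper is clear.

```bash
python3 -c "
from bench import arm
print(arm.job_done())"
```

```text
the job is handed in; nothing more can be done
None
```

I swapped three of the six tubes, so each colour pair now sits in opposite wells, fully down and upright, and handed the job in at about 24 s; the hand-in returned no verdict.

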